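Take the spent cartridge out of the air-filter block

ROBOT

A 6-joint arm with a two-finger parallel gripper is mounted at the origin on a cart in front of the work surface, level with it; the furniture and walls round the work are solid. World frame = base frame: x ahead of the robot, y to its left, z up, the work surface at z = 0. Lengths are in m, angles in rad, forces in N, time in s.
With the tool pointing down it reaches from about 0.25 to 0.725 m from the base axis. Payload 4 kg.
Tool frame: the origin (TCP) lies midway between the tips of the shut fingers; the grasp point (between the pads) lies 19 mm behind it; z points along the fingers, y is the direction in which the jaws open and shut (so a half turn about z gives the same grasp; the last joint's range is limited). The gripper opens to 85 mm and grips with 20 to 120 N. Pads are 22 mm wide; open, the fingers measure 114 mm over their backs; the gripper's body (76 mm by 85 mm) begins 54 mm behind the grasp point. The pads swing forward as they close: fully open they stand 13 mm farther back than shut.
Start: joints at [-1.213, 0.241, 0.005, 1.335, 0, 1.571], TCP at [0.175, -0.468, 0.231] pointing down, gripper open.
Joint ranges: [-2.72, 2.72], [-1.05, 1.87], [-1.09, 1.28], [-1.99, 2.15], [-1.42, 1.44], [-3.14, 3.14]. Speed limits (rad/s): [2.79, 2.79, 3.14, 3.14, 3.14, 3.14].

INTERFACE

Orientations are given as a unit quaternion [x, y, z, w].
In Python, from plant import arm gives the robot as it stands.
- The arm moves only by the tool send_rows, never from a script. Its argument "motion" is text: rows parted by semicolons, each of 5 numbers parted by spaces: the shift along the tool's x, y, z in m, then the turn about the tool's z in rad, then the closure, from 0 (fully open) to 1 (shut). In form: dx dy dz roll fingers; .... A call has 1 to 8 rows; each row shifts and turns the commanded pose from where the row before left it, along the tool's axes as they then stand; what a row does not reach is not made up. A row lasts 1/8 s, in which the tool goes at most 62.5 mm and 10.7 degrees, less where a joint would pass 70% of its speed; a pose out of reach is approached as far as the arm can. A call with a gripper value outside its range is refused whole. The fingers move at their own pace and stop on an object; "newtons" is the grip in N (left out, the last holds). Time passes only in rows, so rows that do not move let the fingers close. It gives the time, the measured TCP pose, the force and the opening at its end, in the units of the state.
- arm.observe(): the state, without advancing time (a new reading comes with each control period).
- arm.camera(name): name is "side" or "top"; returns a dict with "image" (384x512x3 uint8, red, green, blue), "camera_matrix" (3x3 intrinsics, pixels), "k1" (the pictures are not rectified: a ray, as slopes to the right and down, at radius r is drawn at 1 + k1 r^2 times it, then the intrinsics apply), "R" (3x3) and "t" (3): a world point X has camera coordinates R X + t. Camera axes: x right, y down, z forward; pixel columns grow to the right and rows downward; lengths in m; the calibration is good to about 2 mm. A picture is of the moment at which its call begins. There is no depth.
- arm.hand_in(): hands the job in, once; it reports no verdict.
The state is a dict: "clock": time; "joint_positions": joint angles; "dq": joint speeds; "tau": joint torques, N m; "ee_pos": TCP position; "eef_rot": TCP orientation; "wrist_force": force on the tool from outside, world axes, zero at the start; "wrist_torque": the same for the moment, N m; "width": opening from 0.0 (shut) to 1.0 (fully open).
Only numpy, scipy, OpenCV 4.12 (cv2) and the standard library are available. Lean on these libraries where they do the work, as an engineer would, in place of code of your own. Each camera call takes 0.05 s, during which the arm holds its last target.

TASK

The red-capped filter cartridge in the grey air-filter block is spent. Push it in until its latch lets go and it springs up, then pull it out and put it in the white parts tub. Leave the two blue-capped cartridges latched in place.

Things in the scene. Friction and masses are not known exactly. Their poses are not given: they have to be found in the camera images.
- red_cartridge_mid (a point): Centre of the spent cartridge: upright, round, 80 mm tall, 30 mm diameter, 90 g, top half a red cap; z up. Latched, the cap stands 16 mm above the block's flat top and will not pull out. Pressed down 9 mm (10-15 N; a 11-12 mm stroke is good, hard stop 14) it unlatches; let up, a spring lifts it 24 mm above its latched height (cap 40 mm proud) in about 1 s. Then it is loose; lift 70 mm more to clear.
- blue_cartridge_a_mid (a point): Centre of one of two good cartridges, the same but with a blue cap, latched in another bay of the block. The grey filter block is screwed to the bench, 200 mm long, 76 mm wide, its flat top 88 mm above the bench; its three bays lie in one row along its length, 60 mm apart, the row within 25 degrees of left-right as the robot sees it. Any cartridge may be in any bay.
- blue_cartridge_b_mid (a point): Centre of the other good cartridge with a blue cap, latched in the remaining bay; same size and height as the red one. Each latched cap stands 16 mm above the block's top, so wide-open fingers should straddle the red cap across the row.
- tub_floor (a point): The loose white plastic tub for parts, round, with a few screws on its floor: 87 mm across the rim, 50 mm high, about 56 mm clear inside at the floor and 70 mm at the rim; about 0.5 kg. The point is the centre of its inner floor, 2 mm above the bench; z points up.
Mind the look-alikes: they are no part of the job. What is shaped like the part that bears red_cartridge_mid but orange or turquoise is not meant.

How it is judged:
By the outcome, as a careful person would: the job done as asked, in the order asked, and still so for the second after the job is handed in, with the robot touching nothing.
It also fails if it takes over 48 s, if anything falls off the work surface, if the arm or the gripper's body presses on something with over 40 N, if the wrist force passes 120 N, or if a joint passes its speed limit or range.

## Working session

There is one attempt and no reset: what is moved stays moved. The work goes in short steps, Python scripts to look and compute and a tool call to move; the robot and the scene stay as the last step left them, time stands still between calls to the robot, and variables do not carry over. Pictures are saved under pics/ and viewed, and the job is handed in when it is done.

Besides the shell and the picture viewer there is one more tool, called after "Request:" by a JSON object that holds its "name" and its "arguments". send_rows: Moves the arm, as the interface text tells. Its arguments: {"type":"object","properties":{"motion":{"type":"string"},"newtons":{"type":"number"}},"required":["motion"]}

```bash
mkdir -p pics
python3 - <<'E'
from plant import arm
import cv2
for n in ("top","side"):
    c=arm.camera(n); cv2.imwrite(f"pics/{n}0.png",c["image"][:,:,::-1]); print(n,c["camera_matrix"].tolist(),c["k1"],c["R"].round(3).tolist(),c["t"].round(3).tolist())
print(arm.observe())
E
```

```text
top [[370.958429674053, 0.0, 255.17792136346074], [0.0, 370.958429674053, 193.5996135256528], [0.0, 0.0, 1.0]] 0.006603819792609463 [[-0.03, -0.999, -0.014], [-0.996, 0.031, -0.089], [0.089, 0.011, -0.996]] [0.113, 0.579, 0.866]
side [[492.02052066142403, 0.0, 258.84379212155056], [0.0, 492.02052066142403, 193.13310088352247], [0.0, 0.0, 1.0]] -0.0642387829735838 [[0.933, -0.359, 0.002], [-0.117, -0.309, -0.944], [0.339, 0.881, -0.33]] [-0.503, 0.175, 0.862]
{'clock': 0.1, 'joint_positions': array([-1.21304362e+00,  2.41344996e-01,  3.85270977e-03,  1.33519509e+00,
        3.18695911e-06,  1.57080337e+00]), 'dq': array([ 0.00145764, -0.00261697,  0.00301337, -0.00039293, -0.00074129,
        0.00052828]), 'tau': array([ 2.13904927e-04, -3.73137367e+01,  2.53010201e+01,  1.08275269e-02,
       -3.08486233e-05, -6.09232941e-06]), 'ee_pos': array([ 0.17488746, -0.46781173,  0.23049592]), 'eef_rot': array([ 9.84044424e-01,  1.77920425e-01, -1.66666698e-04, -9.30720876e-04]), 'wrist_force': array([-0.0086744 ,  0.27318569, -0.44663992]), 'wrist_torque': array([ 0.01008701, -0.02202858,  0.00432315]), 'width': 0.9984010181383055}
```

View pics/top0.png

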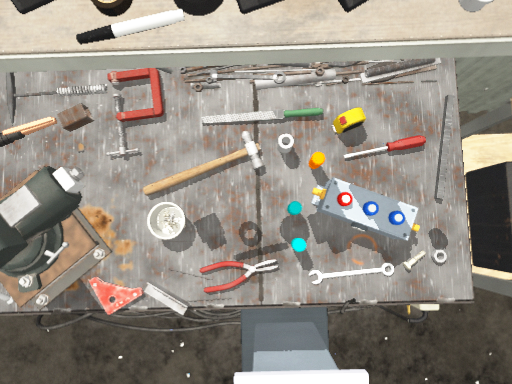

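View pics/side0.png

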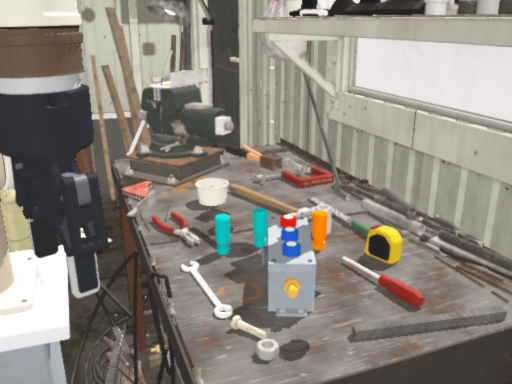

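```bash
cat > h.py <<'E'
import numpy as np, cv2
from plant import arm
def ray(c,u,v):
    K=c["camera_matrix"];x=(u-K[0,2])/K[0,0];y=(v-K[1,2])/K[1,1]
    a,b=x,y
    for _ in range(10):
        s=1+c["k1"]*(a*a+b*b);a,b=x/s,y/s
    R=np.array(c["R"]);t=np.array(c["t"])
    return -R.T@t, R.T@np.array([a,b,1.])
def plane(c,u,v,z):
    o,d=ray(c,u,v);return o+d*(z-o[2])/d[2]
def tri(c1,p1,c2,p2):
    o1,d1=ray(c1,*p1);o2,d2=ray(c2,*p2)
    A=np.stack([d1,-d2],1);s=np.linalg.lstsq(A,o2-o1,rcond=None)[0]
    a=o1+s[0]*d1;b=o2+s[1]*d2
    return (a+b)/2,np.linalg.norm(a-b)
def proj(c,X):
    p=np.array(c["R"])@X+np.array(c["t"]);a,b=p[:2]/p[2];s=1+c["k1"]*(a*a+b*b);K=c["camera_matrix"]
    return K[0,0]*a*s+K[0,2],K[1,1]*b*s+K[1,2]
def hsv(im): return cv2.cvtColor(im,cv2.COLOR_RGB2HSV)
def blobs(m,off=(0,0),amin=15):
    n,l,s,c=cv2.connectedComponentsWithStats(m.astype(np.uint8))
    return [(c[i][0]+off[0],c[i][1]+off[1],int(s[i,4]),s[i,:4].tolist()) for i in range(1,n) if s[i,4]>=amin]
E
python3 - <<'E'
from h import *
c=arm.camera("top");im=c["image"];h=hsv(im)
H,S,V=[h[...,i].astype(int) for i in range(3)]
for nm,m in (("red",((H<6)|(H>174))&(S>150)&(V>110)),("blue",(H>105)&(H<125)&(S>150)&(V>90))):
    mm=m.copy(); mm[:, :325]=0; mm[:,410:]=0; mm[:180]=0; mm[235:]=0
    for b in blobs(mm): 
        print(nm,b, plane(c,b[0],b[1],.104).round(4))
# tub
m=(S<40)&(V>195); m[:195]=0;m[250:]=0;m[:,:140]=0;m[:,195:]=0
print("tub",blobs(m,amin=60)); 
ys,xs=np.nonzero(m); (cx,cy),r=cv2.minEnclosingCircle(np.stack([xs,ys],1).astype(np.float32));print(cx,cy,r,plane(c,cx,cy,.05))
crop=np.hstack([cv2.resize(im[170:250,300:430],None,fx=4,fy=4,interpolation=2)[:320,:440],cv2.resize(im[190:254,135:207],None,fx=5,fy=5)])
cv2.imwrite("pics/crop0.png",crop[:,:,::-1])
c=arm.camera("side");im=c["image"]
cv2.imwrite("pics/crop1.png",cv2.resize(im[160:330,180:350],None,fx=3.5,fy=3.5,interpolation=2)[:,:,::-1])
E
```

```text
red (np.float64(343.46), np.float64(198.9), 100, [337, 192, 15, 14]) [ 0.5574 -0.0981  0.104 ]
blue (np.float64(369.46017699115043), np.float64(208.1769911504425), 113, [363, 201, 16, 15]) [ 0.5355 -0.1534  0.104 ]
blue (np.float64(395.40833333333336), np.float64(217.40833333333333), 120, [389, 211, 16, 14]) [ 0.5137 -0.2082  0.104 ]
tub [(np.float64(166.90697674418604), np.float64(220.9598308668076), 946, [147, 200, 38, 40])]
162.0 216.0 24.207536697387695 [0.53416974 0.3141718  0.05      ]
```

```bash
ls .
```

```text
h.py
pics
```

View pics/crop0.png

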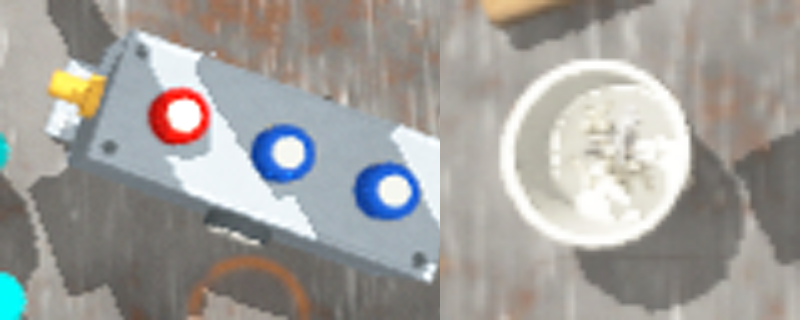

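View pics/crop1.png

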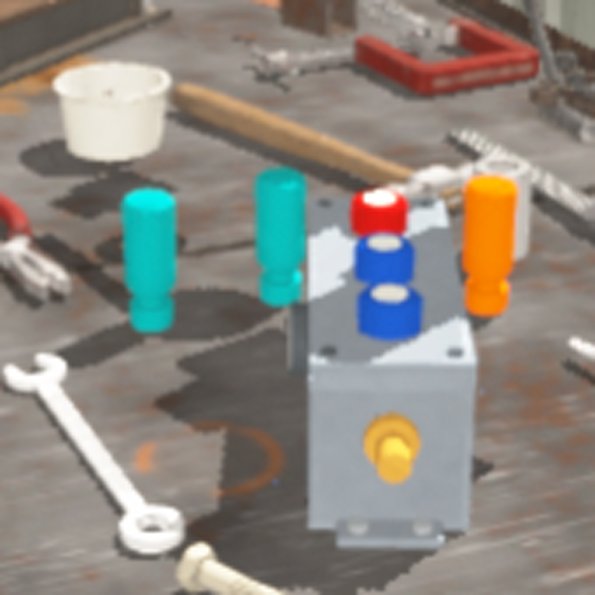

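Run:
```python
from h import *
T=arm.camera("top");D=arm.camera("side")
def white(c,box,pad=0):
    im=c["image"];x0,y0,x1,y1=box
    h=hsv(im);H,S,V=[h[...,i].astype(int) for i in range(3)]
    return H,S,V
def capblob(c,box,hue):
    x0,y0,x1,y1=box;h=hsv(c["image"][y0:y1,x0:x1]);H,S,V=[h[...,i].astype(int) for i in range(3)]
    m=((((H<6)|(H>174)) if hue=="r" else ((H>105)&(H<125)))&(S>140)&(V>80)).astype(np.uint8)
    cs,_=cv2.findContours(m,cv2.RETR_EXTERNAL,cv2.CHAIN_APPROX_NONE)
    k=max(cs,key=cv2.contourArea);f=np.zeros_like(m);cv2.drawContours(f,[k],-1,1,-1)
    w=(f==1)&(m==0)&(S<140)
    ys,xs=np.nonzero(w);fy,fx=np.nonzero(f)
    return (xs.mean()+x0,ys.mean()+y0,len(xs)),(fx.mean()+x0,fy.mean()+y0,len(fx),fx.min()+x0,fx.max()+x0,fy.min()+y0,fy.max()+y0)
tb=[((332,188,356,210),"r"),((358,196,384,220),"b"),((384,205,410,230),"b")]
sb=[((276,210,302,228),"r"),((278,226,304,243),"b"),((278,238,304,258),"b")]
for (b,h),(b2,_) in zip(tb,sb):
    w,f=capblob(T,b,h);print("top",np.round(w,2),np.round(f,1),"white@.104",plane(T,w[0],w[1],.104).round(4),"fill@.096",plane(T,f[0],f[1],.098).round(4))
    try:
        w2,f2=capblob(D,b2,h);print(" side",np.round(w2,2),np.round(f2,1)); 
        print("  ",tri(T,w[:2],D,w2[:2]))
    except Exception as e: print(e)
# tub : rim ellipses in both views
h=hsv(T["image"]);S=h[...,1].astype(int);V=h[...,2].astype(int)
m=((S<45)&(V>195)).astype(np.uint8);m[:195]=0;m[250:]=0;m[:,:140]=0;m[:,195:]=0
k=max(cv2.findContours(m,0,cv2.CHAIN_APPROX_NONE)[0],key=cv2.contourArea);e=cv2.fitEllipse(k);print(e,cv2.boundingRect(k),plane(T,*e[0],.05))
X=plane(T,*e[0],.05);print("in side view",proj(D,X))
for a in (0,90,180,270):
  print(proj(D,X+.0435*np.array([np.cos(np.radians(a)),np.sin(np.radians(a)),0])))
```

```text
top [345.56 198.33  57.  ] [344.2 198.7 164.  337.  351.  192.  205. ] white@.104 [ 0.5585 -0.1027  0.104 ] fill@.096 [ 0.5583 -0.1011  0.098 ]
 side [nan nan  0.] [287.5 221.3 137.  280.  296.  214.  226. ]
SVD did not converge in Linear Least Squares
top [371.67 207.56  55.  ] [370.2 208.  172.  363.  378.  201.  215. ] white@.104 [ 0.5366 -0.1583  0.104 ] fill@.096 [ 0.5361 -0.1568  0.098 ]
 side [nan nan  0.] [289.4 235.3 166.  282.  297.  228.  242. ]
SVD did not converge in Linear Least Squares
top [398.1  217.41  58.  ] [396.3 217.5 184.  389.  404.  211.  224. ] white@.104 [ 0.5136 -0.214   0.104 ] fill@.096 [ 0.5136 -0.2122  0.098 ]
 side [nan nan  0.] [290.5 247.9 248.  282.  300.  238.  256. ]
SVD did not converge in Linear Least Squares
((165.4457550048828, 220.15065002441406), (36.74277114868164, 38.24980163574219), 43.92707824707031) (147, 200, 38, 40) [0.52424925 0.30618438 0.05      ]
in side view (np.float64(211.88083367965183), np.float64(182.59860012875274))
(np.float64(227.66163316305142), np.float64(180.79710629192897))
(np.float64(207.47498429576234), np.float64
[... 685 characters left out ...]
arameter number  4 had an illegal value
 ** On entry to DLASCL parameter number  4 had an illegal value
 ** On entry to DLASCL parameter number  5 had an illegal value
 ** On entry to DLASCL parameter number  4 had an illegal value
 ** On entry to DLASCL parameter number  4 had an illegal value
 ** On entry to DLASCL parameter number  4 had an illegal value
 ** On entry to DLASCL parameter number  4 had an illegal value
 ** On entry to DLASCL parameter number  4 had an illegal value
 ** On entry to DLASCL parameter number  5 had an illegal value
 ** On entry to DLASCL parameter number  4 had an illegal value<stdin>:14: RuntimeWarning: Mean of empty slice.
  ret = ret.dtype.type(ret / rcount)
```

Request:
{"name": "send_rows", "arguments": {"motion": "0 0 0 -0.166 1; 0 0 0 -0.166 1; 0 0 0 -0.166 1; 0 0 0 -0.166 1; 0 0 0 -0.166 1", "newtons": 40}}

```text
clock: 0.92
ee_pos: [0.1751, -0.4682, 0.2312]
eef_rot: [0.827, 0.562, 0.0, -0.0]
wrist_force: [0.7, -0.1, -0.6]
width: 0.002
```

```bash
cat >> h.py <<'E'
from scipy.spatial.transform import Rotation as Ro
def delta(X):
    o=arm.observe();R=Ro.from_quat(o["eef_rot"]).as_matrix()
    print("t",round(o["clock"],2),"pos",np.round(o["ee_pos"],4),"yaw y",np.degrees(np.arctan2(R[1,1],R[0,1])).round(2),"tilt",R[:,2].round(3),"F",np.round(o["wrist_force"],1),"w",round(o["width"],3),"d_tool",(R.T@(np.array(X)-o["ee_pos"])).round(4), "q",np.round(o["joint_positions"],2))
E
python3 - <<'E'
from h import *
delta([.5585,-.1025,.15])
D=arm.camera("side");print(proj(D,np.array([.5585,-.1025,.104])))
E
```

```text
t 0.93 pos [ 0.1751 -0.4682  0.2312] yaw y -21.63 tilt [-0.  0. -1.] F [ 0.7 -0.1 -0.6] w 0.002 d_tool [0.4813 0.2216 0.0813] q [-1.21  0.24  0.    1.34 -0.    0.74]
(np.float64(288.12156638832755), np.float64(216.19986087077373))
```

Request:
{"name": "send_rows", "arguments": {"motion": "0.04 0.018 0 0 1; 0.04 0.018 0 0 1; 0.04 0.018 0 0 1; 0.04 0.018 0 0 1; 0.04 0.018 0 0 1; 0.04 0.018 0 0 1; 0.04 0.018 0 0 1; 0.04 0.018 0 0 1"}}

```text
clock: 1.98
ee_pos: [0.4292, -0.2243, 0.2314]
eef_rot: [0.829, 0.559, 0.0, 0.0]
wrist_force: [-0.4, -0.4, -0.1]
width: 0.0
```

Request:
{"name": "send_rows", "arguments": {"motion": "0.04 0.018 0 0 1; 0.04 0.018 0 0 1; 0.04 0.018 0.04 0 1; 0.04 0.02 0.04 0 1; 0 0 0 0 1; 0 0 0 0 1"}}

```text
clock: 2.72
ee_pos: [0.5565, -0.1047, 0.1514]
eef_rot: [0.829, 0.559, -0.0, -0.0]
wrist_force: [-0.4, -1.0, -0.1]
width: -0.003
```

Run:
```python
from h import *
delta([.5585,-.1025,.115])
for n,(x,y) in (("top",(280,150)),("side",(220,130))):
    c=arm.camera(n);cv2.imwrite(f"pics/{n}1.png",cv2.resize(c["image"][y:y+130,x:x+130],None,fx=4,fy=4,interpolation=2)[:,:,::-1])
```

```text
t 2.73 pos [ 0.5565 -0.1047  0.1514] yaw y -21.99 tilt [-0.001 -0.    -1.   ] F [-0.4 -1.  -0.1] w -0.003 d_tool [0.0028 0.0011 0.0364] q [-0.19  0.42  0.04  1.2  -0.    1.77]
```

View pics/side1.png

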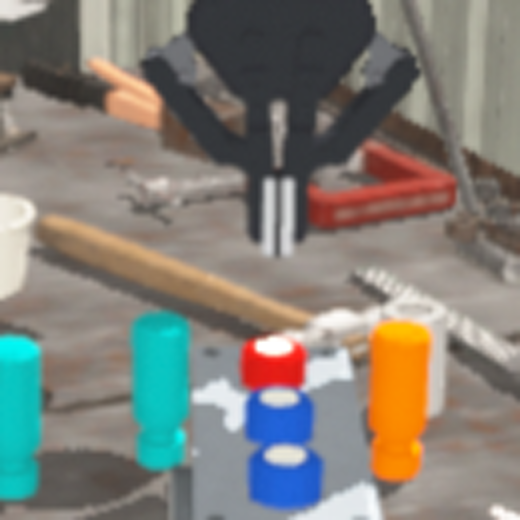

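View pics/top1.png

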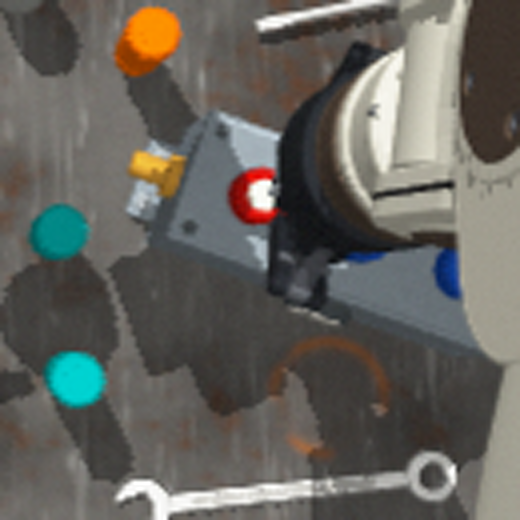

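Request:
{"name": "send_rows", "arguments": {"motion": "0.003 0.001 0.02 0 1; 0 0 0.015 0 1; 0 0 0.006 0 1; 0 0 0 0 1; 0 0 0 0 1"}}

```text
clock: 3.45
ee_pos: [0.5592, -0.1024, 0.111]
eef_rot: [0.829, 0.559, 0.0, 0.0]
wrist_force: [0.4, 0.5, 0.6]
width: -0.002
```

Request:
{"name": "send_rows", "arguments": {"motion": "0 0 0.004 0 1; 0 0 0.003 0 1; 0 0 0 0 1"}}

```text
clock: 3.82
ee_pos: [0.5592, -0.1022, 0.1039]
eef_rot: [0.829, 0.56, 0.0, 0.0]
wrist_force: [-0.9, 0.5, 4.4]
width: 0.0
```

Request:
{"name": "send_rows", "arguments": {"motion": "0 0 0.003 0 1; 0 0 0.003 0 1; 0 0 0.003 0 1; 0 0 0 0 1"}}

```text
clock: 4.32
ee_pos: [0.5601, -0.1023, 0.0966]
eef_rot: [0.829, 0.56, 0.001, 0.001]
wrist_force: [-0.6, 0.9, 10.3]
width: 0.002
```

Request:
{"name": "send_rows", "arguments": {"motion": "0 0 0.002 0 1; 0 0 0.001 0 1; 0 0 0 0 1; 0 0 0 0 1"}}

```text
clock: 4.82
ee_pos: [0.5598, -0.1023, 0.0929]
eef_rot: [0.829, 0.56, 0.001, 0.001]
wrist_force: [-1.1, 0.3, 6.9]
width: -0.003
```

Request:
{"name": "send_rows", "arguments": {"motion": "0 0 -0.01 0 1; 0 0 -0.03 0 1; 0 0 -0.04 0 1; 0 0 -0.02 0 0; 0 0 0 0 0; 0 0 0 0 0; 0 0 0 0 0; 0 0 0 0 0"}}

```text
clock: 5.82
ee_pos: [0.5581, -0.1021, 0.1902]
eef_rot: [0.829, 0.56, -0.001, -0.001]
wrist_force: [0.4, -0.5, -0.4]
width: 0.995
```

Run:
```python
from h import *
delta([.5585,-.1025,.097])
for n,(x,y) in (("top",(280,150)),("side",(220,130))):
    c=arm.camera(n);cv2.imwrite(f"pics/{n}2.png",cv2.resize(c["image"][y:y+130,x:x+130],None,fx=4,fy=4,interpolation=2)[:,:,::-1])
print(proj(c,np.array([.5585,-.1025,.128])),proj(c,np.array([.5585,-.1025,.104])))
```

```text
t 5.83 pos [ 0.5581 -0.1021  0.1902] yaw y -21.95 tilt [-0.002  0.    -1.   ] F [ 0.4 -0.5 -0.4] w 0.995 d_tool [-0.0002  0.0007  0.0931] q [-0.18  0.4   0.11  1.29  0.    1.77]
(np.float64(288.39633123048225), np.float64(204.28043063600217)) (np.float64(288.12156638832755), np.float64(216.19986087077373))
```

View pics/side2.png

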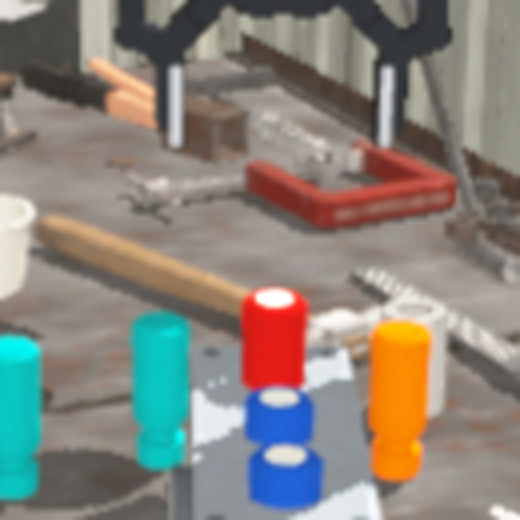

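Request:
{"name": "send_rows", "arguments": {"motion": "0 0.001 0.03 0 0; 0 0 0.03 0 0; 0 0 0.02 0 0; 0 0 0.013 0 0; 0 0 0 0 0; 0 0 0 0 0", "newtons": 40}}

```text
clock: 6.68
ee_pos: [0.5604, -0.1027, 0.0992]
eef_rot: [0.829, 0.56, 0.001, 0.001]
wrist_force: [-0.4, -0.5, 0.5]
width: 0.998
```

Request:
{"name": "send_rows", "arguments": {"motion": "0 0 0 0 0.4; 0 0 0 0 0.5; 0 0 0 0 1; 0 0 0 0 1; 0 0 0 0 1; 0 0 0 0 1; 0 0 0 0 1"}}

```text
clock: 7.55
ee_pos: [0.5594, -0.1024, 0.0985]
eef_rot: [0.829, 0.56, -0.0, -0.0]
wrist_force: [-3.0, 1.5, 4.3]
width: 0.338
```

Request:
{"name": "send_rows", "arguments": {"motion": "0 0 -0.005 0 1; 0 0 -0.01 0 1; 0 0 -0.015 0 1; 0 0 -0.02 0 1; 0 0 -0.02 0 1; 0 0 -0.02 0 1; 0 0 -0.02 0 1; 0 0 -0.015 0 1"}}

```text
clock: 8.55
ee_pos: [0.5602, -0.1027, 0.2254]
eef_rot: [0.829, 0.56, 0.001, 0.001]
wrist_force: [0.1, 0.6, -0.6]
width: 0.335
```

Run:
```python
from h import *
delta([.524,.306,.22])
for n,(x,y) in (("top",(280,150)),("side",(220,100))):
    c=arm.camera(n);cv2.imwrite(f"pics/{n}3.png",cv2.resize(c["image"][y:y+160,x:x+130],None,fx=3.5,fy=3.5,interpolation=2)[:,:,::-1])
```

```text
t 8.55 pos [ 0.5602 -0.1027  0.2254] yaw y -21.95 tilt [ 0.002 -0.001 -1.   ] F [ 0.1  0.6 -0.6] w 0.335 d_tool [ 0.3655 -0.1864  0.0051] q [-0.18  0.38  0.18  1.37 -0.    1.77]
```

View pics/side3.png

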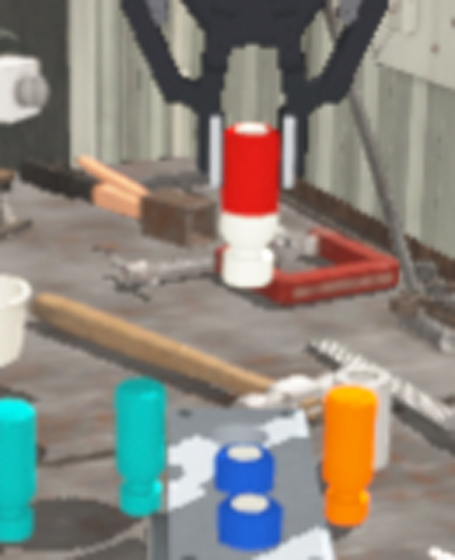

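Request:
{"name": "send_rows", "arguments": {"motion": "0.015 -0.008 0 0 1; 0.03 -0.015 0 0 1; 0.035 -0.018 0 0 1; 0.035 -0.018 0 0 1; 0.035 -0.018 0 0 1; 0.035 -0.018 0 0 1; 0.035 -0.018 0 0 1; 0.035 -0.018 0 0 1"}}

```text
clock: 9.65
ee_pos: [0.5319, 0.185, 0.222]
eef_rot: [0.829, 0.56, -0.001, -0.001]
wrist_force: [-0.5, 0.2, -1.5]
width: 0.339
```

Request:
{"name": "send_rows", "arguments": {"motion": "0.035 -0.018 0 0 1; 0.035 -0.018 0 0 1; 0.025 -0.012 0 0 1; 0.015 -0.007 0 0 1; 0 0 0 0 1; 0 0 0 0 1; 0 0 0 0 1"}}

```text
clock: 10.52
ee_pos: [0.5238, 0.3044, 0.2234]
eef_rot: [0.829, 0.559, -0.0, 0.0]
wrist_force: [-0.1, 0.1, -1.3]
width: 0.338
```

Run:
```python
from h import *
delta([.524,.306,.057])
for n,(x,y) in (("top",(100,150)),("side",(160,70))):
    c=arm.camera(n);cv2.imwrite(f"pics/{n}4.png",cv2.resize(c["image"][y:y+140,x:x+140],None,fx=4,fy=4,interpolation=2)[:,:,::-1])
```

```text
t 10.53 pos [0.5238 0.3044 0.2234] yaw y -22.04 tilt [-0. -0. -1.] F [-0.1  0.1 -1.3] w 0.338 d_tool [ 0.0016 -0.0004  0.1664] q [ 0.53  0.46  0.3   1.41 -0.    2.48]
```

View pics/side4.png

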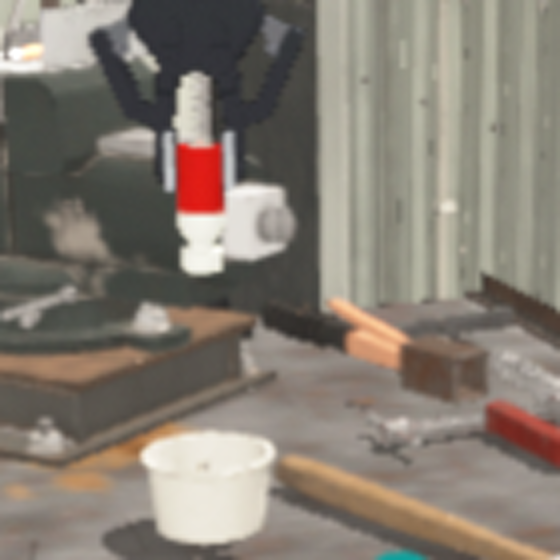

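View pics/top4.png

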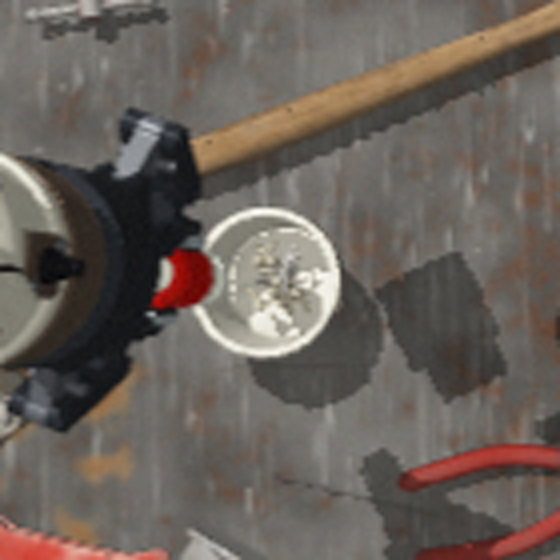

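Request:
{"name": "send_rows", "arguments": {"motion": "0 0 0.02 0 1; 0 0 0.03 0 1; 0 0 0.025 0 1; 0 0 0.01 0 1; 0 0 0 0 1; 0 0 0 0 1"}}

```text
clock: 11.38
ee_pos: [0.5244, 0.3059, 0.1397]
eef_rot: [0.829, 0.56, 0.001, 0.0]
wrist_force: [-0.2, 0.6, -0.9]
width: 0.338
```

Run:
```python
from h import *
delta([.524,.305,.057])
for n,(x,y) in (("side",(160,100)),):
    c=arm.camera(n);cv2.imwrite(f"pics/{n}5.png",cv2.resize(c["image"][y:y+120,x:x+120],None,fx=5,fy=5,interpolation=2)[:,:,::-1])
```

```text
t 11.38 pos [0.5244 0.3059 0.1397] yaw y -21.96 tilt [ 0.002  0.001 -1.   ] F [-0.2  0.6 -0.9] w 0.338 d_tool [-0.0011 -0.0002  0.0827] q [ 0.53  0.5   0.14  1.21 -0.    2.48]
```

View pics/side5.png

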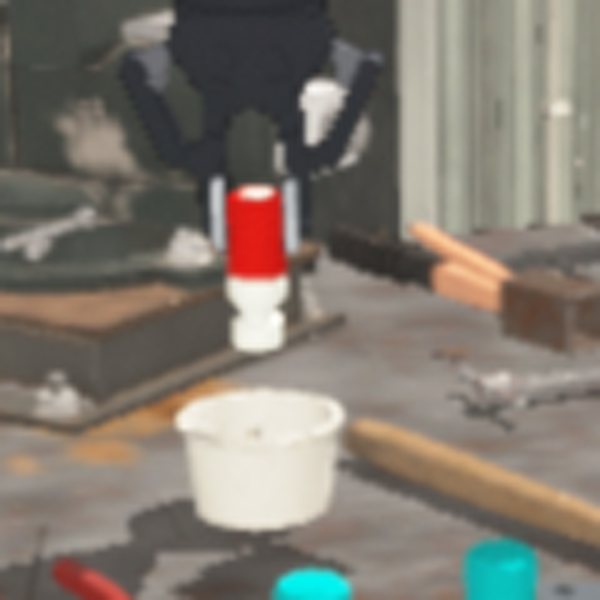

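Request:
{"name": "send_rows", "arguments": {"motion": "0 0 0.015 0 1; 0 0 0.02 0 1; 0 0 0.02 0 1; 0 0 0.01 0 1; 0 0 0.006 0 1; 0 0 0 0 1; 0 0 0 0 1"}}

```text
clock: 12.3
ee_pos: [0.5241, 0.3058, 0.0681]
eef_rot: [0.829, 0.56, 0.001, 0.0]
wrist_force: [0.4, 0.4, -0.6]
width: 0.337
```

Request:
{"name": "send_rows", "arguments": {"motion": "0 0 0.004 0 1; 0 0 0.003 0 1; 0 0 0 0 1; 0 0 0 0 1"}}

```text
clock: 12.8
ee_pos: [0.5235, 0.3055, 0.0603]
eef_rot: [0.829, 0.56, -0.0, 0.0]
wrist_force: [0.3, -0.0, -1.1]
width: 0.342
```

Request:
{"name": "send_rows", "arguments": {"motion": "0 0 0.003 0 1; 0 0 0 0 1; 0 0 0 0 1"}}

```text
clock: 13.18
ee_pos: [0.5235, 0.3055, 0.0573]
eef_rot: [0.829, 0.56, -0.0, -0.0]
wrist_force: [-0.3, 0.1, -1.1]
width: 0.341
```

Request:
{"name": "send_rows", "arguments": {"motion": "0 0 0.002 0 1; 0 0 0 0 1; 0 0 0 0 1"}}

```text
clock: 13.55
ee_pos: [0.5235, 0.3055, 0.0553]
eef_rot: [0.829, 0.56, -0.0, -0.0]
wrist_force: [0.4, 0.5, -1.1]
width: 0.339
```

Request:
{"name": "send_rows", "arguments": {"motion": "0 0 0 0 0.6; 0 0 0 0 0.55; 0 0 0 0 0.45; 0 0 0 0 0.35; 0 0 0 0 0.2; 0 0 0 0 0.1; 0 0 0 0 0; 0 0 0 0 0"}}

```text
clock: 14.55
ee_pos: [0.5235, 0.3055, 0.0553]
eef_rot: [0.829, 0.56, -0.0, 0.0]
wrist_force: [0.2, 0.3, -0.0]
width: 0.996
```

Request:
{"name": "send_rows", "arguments": {"motion": "0 0 -0.01 0 0; 0 0 -0.02 0 0; 0 0 -0.03 0 0; 0 0 -0.04 0 0; 0 0 -0.04 0 0; 0 0 -0.03 0 0; 0 0 0 0 0; 0 0 0 0 0"}}

```text
clock: 15.55
ee_pos: [0.5233, 0.3053, 0.225]
eef_rot: [0.829, 0.56, -0.0, -0.0]
wrist_force: [0.7, -0.7, 0.3]
width: 1.0
```

Run:
```python
from h import *
delta([.524,.305,.057])
T=arm.camera("top");D=arm.camera("side")
im=np.hstack([cv2.resize(T["image"][150:270,100:220],None,fx=3.3,fy=3.3),cv2.resize(D["image"][150:270,190:310],None,fx=3.3,fy=3.3)])
cv2.imwrite("pics/end.png",im[:,:,::-1])
cv2.imwrite("pics/endtop.png",T["image"][:,:,::-1])
```

```text
t 15.55 pos [0.5233 0.3053 0.225 ] yaw y -21.95 tilt [-0. -0. -1.] F [ 0.7 -0.7  0.3] w 1.0 d_tool [0.     0.0009 0.168 ] q [0.53 0.46 0.3  1.41 0.   2.48]
```

View pics/end.png

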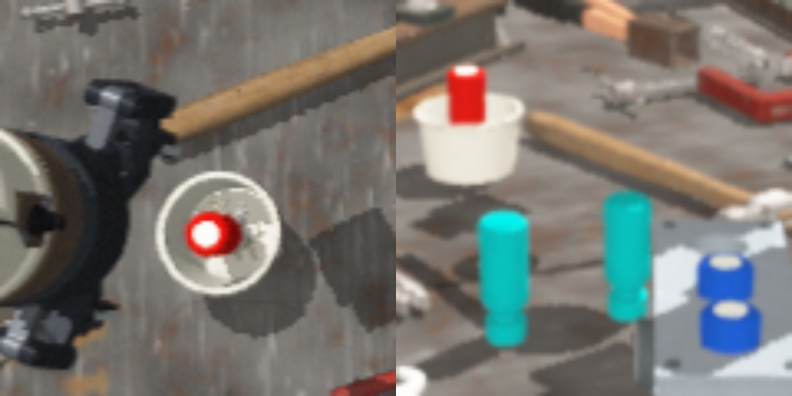

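View pics/endtop.png

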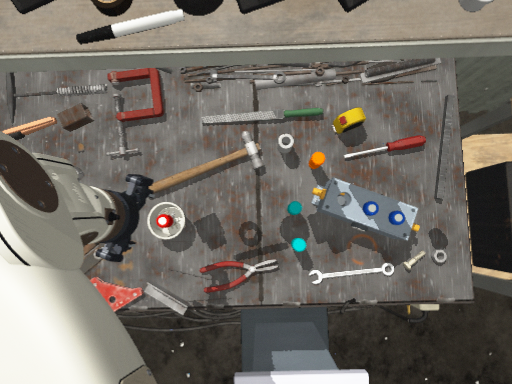

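The red cartridge stands upright in the tub (top view, about 164,221). Both blue caps are still latched at (371,208) and (397,218), the left bay is empty, and the gripper is well clear, so I'm handing in.

```bash
python3 -c "
from plant import arm
arm.hand_in()"
```

```text
the job is handed in; nothing more can be done
```

The spent red cartridge is out of the block and standing upright in the white tub, and I handed the job in with the clock at about 15.6 s of the 48 s allowed.

- **Pressing:** I pushed the red cap down about 11 mm with the fingers shut. The wrist read 10.3 N, then 6.9 N as the latch let go. The side camera then showed the cap about 40 mm above the block, as expected.
- **Moving:** I gripped it across the row, lifted it straight out and lowered it into the tub. I let go with its bottom an estimated 3 mm above the tub floor, because the wrist never showed contact.
- **Last checks:** In both camera views the cartridge is in the tub, both blue caps sit at their original latched height and position, and the tub and look-alikes look unmoved. The gripper was open and clear, with the TCP at a height of 0.225 m. No check failed or disagreed.

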